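Slide a board carrier under the leaf spring of a test dock

ROBOT

A 7-joint arm with a two-finger parallel gripper is mounted at the origin on the work surface. World frame = base frame: x ahead of the robot, y to its left, z up, the work surface at z = 0. Lengths are in m, angles in degrees, forces in N, time in s.
With the tool pointing down it reaches from about 0.35 to 0.9 m from the base axis. Payload 8.1 kg.
Tool frame: the origin (TCP) lies midway between the tips of the shut fingers; the grasp point (between the pads) lies 19 mm behind it (robot.grasp_offset is the distance from the TCP to the grasp point, in m); y points along the fingers, x is the direction in which the jaws open and shut, and the axes are right-handed (so a half turn about y gives the same grasp; the last joint's range is limited). The gripper opens to 92 mm and grips with 3 to 60 N. Pads are 19 mm wide; open, the fingers measure 130 mm over their backs; the gripper's body (75 mm by 190 mm) begins 47 mm behind the grasp point.
Start: joints at [58.121, 24.895, 1.432, 90.138, -0.665, 64.973, -4.303], TCP at [0.274, -0.562, 0.227] pointing down, gripper open.
Joint ranges: [-149.89, 149.89], [-25.12, 119.58], [-72.63, 75.52], [4.76, 147.25], [-75.54, 255.54], [6.69, 114.76], [-157.13, 157.13]. Speed limits (degrees/s): [127.2, 127.2, 172.46, 172.46, 180, 180, 180].

INTERFACE

Orientations are given as [roll, pitch, yaw] about the fixed x, y, z axes, in that order (R = Rz(yaw) Ry(pitch) Rx(roll)).
In Python, from plant import status, imaging, close_job, finder, robot gives the robot as it stands.
- The arm moves only by the tool jog_arm, never from a script. Its argument "rows" is a list of rows, each a list of 3 entries, a list of its own where there are three numbers: the shift along the tool's x, y, z in m, then the turn, a rotation vector about the tool's x, y, z in rad, then the finger opening in m, from 0 to 0.0918. A call has 1 to 10 rows; each row shifts and turns the commanded pose from where the row before left it, along the tool's axes as they then stand; what a row does not reach is not made up. A row lasts 1/8 s, in which the tool goes at most 62.5 mm and 10.7 degrees, less where a joint would pass 70% of its speed; a pose out of reach is approached as far as the arm can. A call is refused whole if a number of a shift passes 0.0625 or a number of a turn 0.188, either way. A call with a gripper value outside its range is refused whole. The fingers move at their own pace and stop on an object; "newtons" is the grip in N (left out, the last holds). Time passes only in rows, so rows that do not move let the fingers close. It gives the time, the measured TCP pose, the force and the opening at its end, in the units of the state.
- status.state(): the state, without advancing time (a new reading comes with each control period).
- imaging.grab_frame(name): name is "side" or "top"; returns (picture, depth): 420x560x3 uint8, red, green, blue; 420x560 float32, m along the optical axis (not along the pixel's ray), 0 where there is no reading.
- imaging.get_calibration(name): a dict with "vertical_fov" (degrees; the focal length in pixels is half the picture's height over the tangent of half this angle, whatever the lens; pixels are square), "cx", "cy" (the principal point, pixels), "xyz" and "rotation" of the camera in the world. Camera axes: x right, y down, z forward; pixel columns grow to the right and rows downward; lengths in m; the calibration is good to about 2 mm. A picture is of the moment at which its call begins. get_calibration takes no time and is no camera call.
- close_job(): hands the job in, once; it reports no verdict.
Trained networks look in the newest picture that a camera, given by its name, has taken for a name from the list of things; names that differ only in an ending like _2 or _b are one class to them, and where a whole thing is asked for, a point or a joint stands for the part that bears it (a point fixed in the world has none). Each returns a list of dicts, best first, with "conf" (0 to 1); they miss things now and then, are a little off and sometimes report something else, mostly with a low value. They report only what shows in the picture. A call takes as long as a camera call.
- finder.cut_out(name, camera): "pixels" (420x560 bool, what is visible of it) and "xy" ([column, row] in pixels, amid what is visible of it).
The state is a dict: "clock": time; "q": joint angles; "joint_vel": joint speeds; "effort": joint torques, N m; "ee_pos": TCP position; "tool_rot": TCP orientation; "contact_force": force on the tool from outside, world axes, zero at the start; "ft_torque": the same for the moment, N m; "finger_gap": finger opening in m.
Only numpy, scipy, OpenCV 4.12 (cv2) and the standard library are available. Lean on these libraries where they do the work, as an engineer would, in place of code of your own. Each camera call takes 0.05 s, during which the arm holds its last target.

TASK

Load the test dock: with a fingertip press the board carrier firmly down against the dock's sprung bed and, keeping it down, push it along the channel under the gate bar and the leaf spring until it is fully home against the end stop, then take the hand away. Never lift or tip the carrier, and leave the meter, the tape roll and the little metal pot where they are.

Things in the scene. Friction and masses are not known exactly. Their poses are not given: they have to be found in the camera images.
- dock: fixed test dock, 265 mm long (x), 106 mm wide (y): grey base with an open-topped aluminium channel, 74 mm wide inside, side walls 36 mm high. Origin at the centre of the channel on the work surface; x is the direction to push the carrier (yaw within 0.6 rad of straight ahead of the robot). Carrier home: its origin at dock x = 40 mm, y = 0
- carrier: loose slick black plate with a small circuit board on its front half, 140 (x) x 70 (y) x 12 mm, 0.2 kg. Origin at the centre of its underside; x points to its nose, along dock x. At the start it lies on the raised lift bed, origin at dock x = -60 to -32 mm, underside 30 mm, deck (plate top) 42 mm above the work surface: 5 mm too high for the gate
- press_spot (a point): fingertip spot on the carrier's deck, at carrier x = -30 mm, y = 0. In front of it a thumb ledge (aluminium bar 9 mm high, 8 mm thick, full width) crosses the deck from carrier x = -13 (rear face, 17 mm ahead of this spot) to -5 mm; behind the ledge the deck is flat to x = -70 mm. Press there and push the ledge in +x
- gate_mid (a point): middle of the lower edge of the fixed gate bar's near face: dock x = 50 mm, y = 0, 37 mm above the work surface. The black rubber bar crosses the channel from x = 50 to 64 mm, 37 to 57 mm high, with posts out to y = +-63 mm (screw heads and leaf clamp to 60 mm high). A carrier shoved against it while too high jams: have it pressed down before it reaches the bar
- stop_face (a point): middle of the end stop's face: dock x = 110 mm, y = 0, 40 mm above the work surface; the stop's top is 50 mm high
- lift_bed (a joint): sprung bed under the carrier: 0 = up, grows to 0.009 m as it is pressed down; it stays level. It starts to sink at about 8 N and needs about 14 N at the bottom. Only 5 mm or more down (6 to 8 mm is good) does the carrier's nose pass under the gate; let go, it springs up unless the carrier is under the gate
- leaf (a joint): leaf spring, steel strip 40 mm wide, rooted at the top of the gate's far side, sloping down in the push direction to a foot at dock x = 99 mm. 0 = free (foot 33 mm above the work surface), grows (rad) as the carrier lifts it, about 0.1 when home. Presses the carrier down with about 12 N and drags a few N
- meter: bystander: red handheld meter lying face up, 150 x 75 x 34 mm, origin at the centre of its underside
- tape: bystander: white roll of tape lying flat, 56 mm across, 18 mm high, origin at the centre of its underside
- pot: bystander: small open aluminium pot, 48 mm across, 45 mm high, origin at the centre of its underside

How it is judged:
By the outcome, as a careful person would: the job done as asked, in the order asked, and still so for the second after the job is handed in, with the robot touching nothing.
It also fails if it takes over 35 s, if anything falls off the work surface, if the arm or the gripper's body presses on something with over 40 N, if the wrist force passes 120 N, or if a joint passes its speed limit or range.

## Working session

There is one attempt and no reset: what is moved stays moved. The work goes in short steps, Python scripts to look and compute and a tool call to move; the robot and the scene stay as the last step left them, time stands still between calls to the robot, and variables do not carry over. Pictures are saved under pics/ and viewed, and the job is handed in when it is done.

Besides the shell and the picture viewer there is one more tool, called after "Emit:" as name([rows], argument=value, ...), one row to a line, values as JSON. jog_arm: Moves the arm, as the interface text tells. Its arguments: {"type":"object","properties":{"rows":{"type":"array"},"newtons":{"type":"number"}},"required":["rows"]}

```bash
mkdir -p pics; ls; cat > h.py <<'E'
import numpy as np,cv2
from scipy.spatial.transform import Rotation as R
from plant import status, imaging, close_job, finder, robot
def K(n):
    c=imaging.get_calibration(n); f=210/np.tan(np.radians(c["vertical_fov"]/2)); return c,f
def rot(c):
    r=np.array(c["rotation"]); return r if r.shape==(3,3) else None
def cloud(n,d):
    c,f=K(n); v,u=np.mgrid[0:420,0:560]
    p=np.stack([(u-c["cx"])/f*d,(v-c["cy"])/f*d,d],-1)
    return p@rot(c).T+np.array(c["xyz"])
E
python3 - <<'E'
from h import *
print(status.state())
for n in("side","top"):
    print(imaging.get_calibration(n))
    p,d=imaging.grab_frame(n); cv2.imwrite(f"pics/{n}0.png",p[:,:,::-1]); np.save(n+"0.npy",d)
    for t in("carrier","dock","meter","tape","pot"):
        r=finder.cut_out(t,n)
        for k in r[:2]:
            m=k["pixels"]
            np.save(f"m_{n}_{t}.npy",r[0]["pixels"]); print(n,t,k["conf"],k["xy"],m.sum())
E
```

```text
pics
{'clock': 0.0, 'q': array([58.12008371, 24.93640679,  1.42888135, 90.19139053, -0.66485438,
       64.97293805, -4.30240977]), 'joint_vel': array([-0.05839983,  0.02076807,  0.06709572, -0.0446083 , -0.0885024 ,
       -0.03564413, -0.05843656]), 'effort': array([-1.76034897e-03, -6.67863107e+01,  9.83739384e-01, -3.14456570e+01,
       -6.06943807e-02,  4.30086418e-02,  1.58073799e-04]), 'ee_pos': array([ 0.27372735, -0.56127681,  0.22592961]), 'tool_rot': array([-90.00734306,   0.09214774, -64.00046935]), 'contact_force': array([0.26151012, 0.59431673, 0.56368744]), 'ft_torque': array([-0.00848554, -0.01617211, -0.02470287]), 'finger_gap': 0.09181470586178025}
{'vertical_fov': 45.77010419308215, 'cx': 280.045654125045, 'cy': 202.1390897749536, 'xyz': array([0.12821598, 0.70666904, 0.63127697]), 'rotation': array([-123.53716948,    0.84191227, -144.83869228])}
side carrier 0.81 [352.6, 204.9] 1432
side dock 0.56 [316.3, 217.4] 3631
side meter 0.92 [362.6, 253.3] 2820
side tape 0.64 [366.3, 187.1] 295
side tape 0.32 [316.9, 218.0] 3704
side pot 0.8 [314.3, 173.5] 332
{'vertical_fov': 53.527726201781036, 'cx': 279.67178981065143, 'cy': 207.3949404689645, 'xyz': array([0.42605356, 0.02902194, 0.94699451]), 'rotation': array([-169.6557464 ,    2.00674681,  -91.31949468])}
top carrier 0.76 [355.9, 240.6] 2127
top dock 0.86 [333.5, 212.4] 4048
top dock 0.32 [414.5, 224.4] 233
top meter 0.65 [303.0, 280.1] 2301
top tape 0.59 [412.7, 217.7] 331
top pot 0.98 [380.3, 174.3] 387
top pot 0.38 [352.0, 241.6] 2089
```

View pics/top0.png

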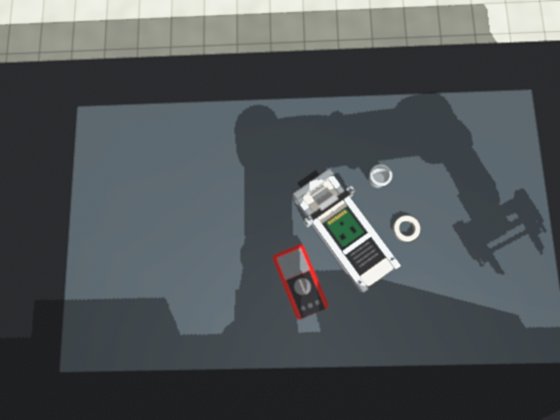

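View pics/side0.png

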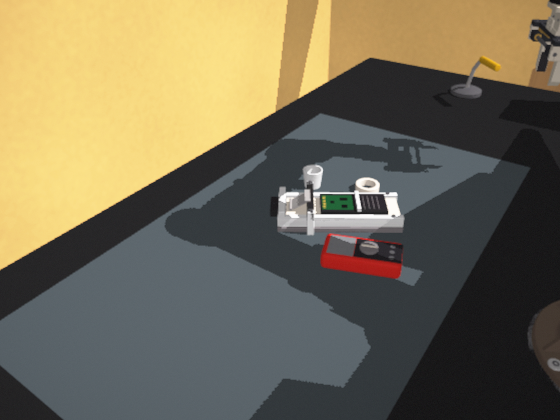

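```bash
sed -i 's/^    r=np.array(c\["rotation"\]).*/    return R.from_euler("xyz",c["rotation"],degrees=True).as_matrix()/' h.py
python3 - <<'E'
from h import *
for n in("side","top"):
    P=cloud(n,np.load(n+"0.npy"))
    for t in("carrier","dock","meter","tape","pot"):
        m=np.load(f"m_{n}_{t}.npy")&(np.load(n+"0.npy")>0); q=P[m]
        zt=np.percentile(q[:,2],[5,25,50,75,95]).round(4)
        (c,s,a)=cv2.minAreaRect((q[:,:2]*1000).astype(np.float32))
        print(n,t,np.median(q,0).round(3),zt,np.round(c),np.round(s),round(a,1))
E
```

```text
side carrier [ 0.515 -0.097  0.042] [0.036  0.0405 0.0416 0.0425 0.0463] [ 519. -107.] [146.  86.] 33.7
side dock [ 0.557 -0.044  0.03 ] [0.0045 0.0167 0.0295 0.036  0.0559] [553. -95.] [286. 170.] 27.2
side meter [0.424 0.033 0.033] [0.0074 0.0244 0.033  0.0346 0.0397] [442.  -1.] [156. 121.] 21.0
side tape [ 0.545 -0.228  0.014] [0.0019 0.0092 0.0139 0.0168 0.0184] [ 541. -224.] [53. 55.] 0.6
side pot [ 0.655 -0.166  0.034] [0.0084 0.0264 0.0344 0.0411 0.0451] [ 643. -142.] [ 43. 120.] 32.7
top carrier [ 0.514 -0.101  0.041] [0.0375 0.0393 0.0405 0.0418 0.046 ] [ 516. -102.] [143.  71.] 33.6
top dock [ 0.579 -0.059  0.033] [0.0065 0.0277 0.0334 0.0381 0.0562] [552. -80.] [289. 134.] 31.3
top meter [0.43  0.018 0.033] [0.029  0.0315 0.0328 0.0343 0.0393] [434.  18.] [151.  78.] 19.9
top tape [ 0.543 -0.223  0.015] [0.004  0.013  0.0152 0.0166 0.0187] [ 542. -224.] [55. 54.] 44.5
top pot [ 0.664 -0.172  0.023] [0.0013 0.0048 0.023  0.0399 0.0441] [ 659. -168.] [45. 45.] 4.8
```

```bash

python3 - <<'E'
from h import *
for n in("top","side"):
    d=np.load(n+"0.npy");P=cloud(n,d)
    m=np.load(f"m_{n}_carrier.npy")&(d>0); q=P[m]
    q=q[(q[:,2]>.037)&(q[:,2]<.047)]
    c,s,a=cv2.minAreaRect((q[:,:2]*1000).astype(np.float32)); print(n,c,s,a)
    th=np.radians(33);
    # region scan in dock-like frame around carrier
    for a in(30,31,32,33,34,35):
        u=np.array([np.cos(np.radians(a)),np.sin(np.radians(a))]);v=np.array([-u[1],u[0]])
        rel=P[...,:2]-np.array([.517,-.102]); X=rel@u;Y=rel@v;Z=P[...,2]
        k=(d>0)&(abs(X)<.2)&(abs(Y)<.075)&(Z<.08)
        # low ends: pixels on wall top
        w=k&(X<.05)&(Z>.03)&(Z<.045)
        print(a,"Yrange z>.028:",np.percentile(Y[w],[1,3,97,99]).round(4), "sd", np.histogram(Y[w],bins=60,range=(-.075,.075))[0].max())
    a=33;u=np.array([np.cos(np.radians(a)),np.sin(np.radians(a))]);v=np.array([-u[1],u[0]]);X=rel@u;Y=rel@v
    for x0 in np.arange(-.12,.2,.005):
        s=(d>0)&(abs(X-x0)<.0025)&(abs(Y)<.025)
        if s.any(): print(round(x0,3),s.sum(),np.percentile(Z[s],[10,50,90]).round(4))
np.set_printoptions(linewidth=200)
p=cv2.imread("pics/top0.png")[160:300,250:440]; cv2.imwrite("pics/topz.png",cv2.resize(p,None,fx=4,fy=4,interpolation=cv2.INTER_CUBIC))
E
```

```text
top (515.7738037109375, -101.31253051757812) (139.7328643798828, 70.38263702392578) 33.61457824707031
30 Yrange z>.028: [-0.0508 -0.048   0.0462  0.0489] sd 87
31 Yrange z>.028: [-0.0495 -0.0474  0.0463  0.0486] sd 84
32 Yrange z>.028: [-0.0488 -0.0468  0.0466  0.0485] sd 87
33 Yrange z>.028: [-0.0481 -0.0464  0.047   0.0487] sd 85
34 Yrange z>.028: [-0.0475 -0.0459  0.0475  0.0491] sd 85
35 Yrange z>.028: [-0.0474 -0.0456  0.0481  0.0499] sd 82
-0.12 51 [-0.0028 -0.0013  0.001 ]
-0.115 52 [-0.0028 -0.0009  0.0015]
-0.11 52 [-0.0032 -0.0005  0.0018]
-0.105 50 [-0.0029 -0.0007  0.0018]
-0.1 23 [0.0059 0.0093 0.0121]
-0.095 54 [0.026  0.0277 0.0297]
-0.09 54 [0.0268 0.0286 0.0311]
-0.085 52 [0.0264 0.0278 0.0302]
-0.08 55 [0.026  0.0284 0.03  ]
-0.075 56 [0.0263 0.0282 0.0304]
-0.07 45 [0.0285 0.0391 0.0425]
-0.065 57 [0.0377 0.0402 0.0423]
-0.06 53 [0.0377 0.0403 0.0424]
-0.055 53 [0.0384 0.0399 0.0421]
-0.05 53 [0.0383 0.0402 0.042 ]
-0.045 55 [0.0383 0.0404 0.0421]
-0.04 54 [0.0382 0.0403 0.0422]
-0.035 53 [0.0379 0.0401 0.042 ]
-0.03 56 [0.0379 0.0402 0.0422]
-0.025 53 [0.0385 0.04
[... 3193 characters left out ...]
0.0557 0.0566 0.0577]
0.095 40 [0.0569 0.0588 0.0605]
0.1 44 [0.0294 0.0577 0.0601]
0.105 63 [0.0289 0.0494 0.0598]
0.11 37 [0.0285 0.0464 0.0492]
0.115 36 [0.0293 0.0438 0.0466]
0.12 48 [0.0291 0.0412 0.0447]
0.125 35 [0.0287 0.0388 0.0407]
0.13 31 [0.0294 0.0362 0.0376]
0.135 36 [0.0288 0.0364 0.0384]
0.14 32 [0.028  0.0295 0.0309]
0.145 21 [0.011  0.0492 0.0514]
0.15 30 [0.0476 0.0493 0.0508]
0.155 31 [0.0479 0.0495 0.0503]
0.16 31 [0.0343 0.0393 0.0501]
0.165 55 [-0.0001  0.0369  0.04  ]
0.17 58 [0.0001 0.0369 0.0395]
0.175 55 [-0.0001  0.0361  0.0396]
0.18 27 [-0.0012  0.0005  0.002 ]
0.185 32 [-0.0013  0.0004  0.0017]
0.19 28 [-0.0009  0.0003  0.0018]
0.195 28 [-0.0005  0.001   0.0021]
```

View pics/topz.png

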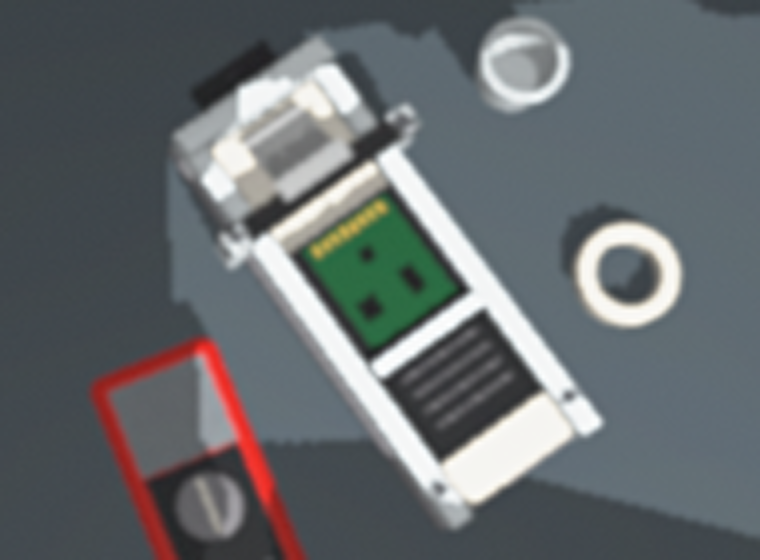

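```bash

cat > fit.py <<'E'
from h import *
def fit(n,d,a0=33.3,o=np.array([.5165,-.1017])):
    P=cloud(n,d); a=np.radians(a0)
    u=np.array([np.cos(a),np.sin(a)]);v=np.array([-u[1],u[0]])
    rel=P[...,:2]-o; X=rel@u;Y=rel@v;Z=P[...,2]
    return X,Y,Z
E
python3 - <<'E'
from fit import *
for n in("top","side"):
    d=np.load(n+"0.npy"); X,Y,Z=fit(n,d)
    m=np.load(f"m_{n}_carrier.npy")
    p=cv2.imread(f"pics/{n}0.png").max(2).astype(float)
    rows=[]
    for x0 in np.arange(-.065,.075,.008):
        k=(d>0)&(abs(X-x0)<.004)&(Z>.030)&(abs(Y)<.06)
        rows.append((x0,np.percentile(Y[k],2),np.percentile(Y[k],98)))
    r=np.array(rows)
    print(n,"lo",np.polyfit(r[:,0],r[:,1],1),"hi",np.polyfit(r[:,0],r[:,2],1))
    for nm,z0 in(("carrier",.038),):
        k=m&(d>0)&(Z>z0)&(Z<.048); b=[]
        for x0 in np.arange(-.064,.065,.008):
            q=Y[k&(abs(X-x0)<.004)]; b.append((x0,q.min(),q.max()))
        b=np.array(b);print("car lo",np.polyfit(b[:,0],b[:,1],1),"hi",np.polyfit(b[:,0],b[:,2],1))
    k=(d>0)&(Z>.053)&(Z<.065)&(abs(X-.095)<.03)&(abs(Y)<.08)
    print("gate Y",np.percentile(Y[k],[1,99]), "X/Y slope",np.polyfit(Y[k],X[k],1), np.percentile(X[k],[2,98]))
    k=(d>0)&(Z>.046)&(Z<.055)&(abs(X-.152)<.01)&(abs(Y)<.06); print("stop",np.percentile(Y[k],[2,98]),np.percentile(X[k],[2,98]))
E
```

```text
top lo [ 0.00397973 -0.04693181] hi [0.00444285 0.04706052]
car lo [-0.00251973 -0.03374893] hi [0.00201128 0.03553535]
gate Y [-0.06079193  0.06158649] X/Y slope [-0.00470671  0.09254584] [0.08472268 0.10280689]
stop [-0.04613089  0.04760072] [0.14439816 0.15816876]
side lo [-0.00299056 -0.04574627] hi [0.0052251  0.04790765]
car lo [ 0.00747606 -0.0358214 ] hi [0.00101621 0.03569661]
gate Y [-0.06052903  0.06198417] X/Y slope [-0.00737422  0.09359291] [0.08573344 0.1036232 ]
stop [-0.04982514  0.04818324] [0.14560351 0.15894156]
```

Emit:
jog_arm([
  [[0, 0, 0], [0, -0.1303, 0], 0],
  [[-0.0278, 0, 0.0473], [0, 0, 0], 0],
  [[-0.0278, 0, 0.0473], [0, 0, 0], 0],
  [[-0.0278, 0, 0.0473], [0, 0, 0], 0],
  [[-0.0278, 0, 0.0473], [0, 0, 0], 0],
  [[-0.0278, 0, 0.0473], [0, 0, 0], 0],
  [[-0.0278, 0, 0.0473], [0, 0, 0], 0],
  [[-0.0278, 0, 0.0473], [0, 0, 0], 0],
  [[-0.0278, 0, 0.0473], [0, 0, 0], 0],
  [[-0.0278, 0, 0.0473], [0, 0, 0], 0],
], newtons=30)

```text
clock: 1.85
ee_pos: [0.4918, -0.1168, 0.2271]
tool_rot: [-90.0, -0.0, -56.6]
contact_force: [0.5, -1.3, 0.8]
finger_gap: 0.0009
```

Emit:
jog_arm([
  [[0, 0, 0], [0, 0, 0], 0],
  [[0, 0, 0], [0, 0, 0], 0],
  [[0, 0, 0], [0, 0, 0], 0],
])

```text
clock: 2.22
ee_pos: [0.4906, -0.1199, 0.2267]
tool_rot: [-90.0, -0.0, -56.7]
contact_force: [0.2, -0.2, -0.6]
finger_gap: 0.0006
```

```bash
cat > st.py <<'E'
from h import *
def st():
    s=status.state(); p=s["ee_pos"]; a=np.radians(33.4);u=np.array([np.cos(a),np.sin(a)]);v=np.array([-u[1],u[0]])
    r=p[:2]-np.array([.5165,-.1017]); f=s["contact_force"]
    print("t",round(s["clock"],2),"carX0 %.4f Y %.4f z %.4f"%(r@u,r@v,p[2]),"rot",s["tool_rot"].round(2),"F along %.1f lat %.1f z %.1f"%(f[:2]@u,f[:2]@v,f[2]),"gap",round(s["finger_gap"],4),"vmax",abs(s["joint_vel"]).max().round(2))
st()
E
python3 st.py; python3 - <<'E'
from h import *
print(status.state()["q"])
for n in("side","top"):
    p,d=imaging.grab_frame(n); cv2.imwrite(f"pics/{n}1.png",p[:,:,::-1]); np.save(n+"1.npy",d)
E
```

```text
t 2.23 carX0 -0.0316 Y -0.0009 z 0.2267 rot [-9.003e+01 -2.000e-02 -5.668e+01] F along 0.0 lat -0.3 z -0.6 gap 0.0006 vmax 0.24
[ 18.88075513  14.72192756 -13.83174864 105.66220156   4.06020424
  60.10197634 -53.21857788]
```

View pics/side1.png

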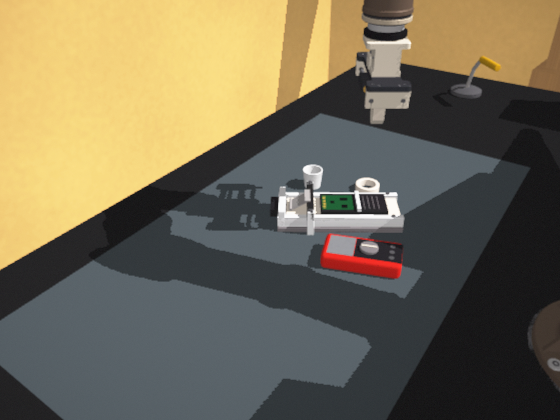

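Emit:
jog_arm([
  [[-0.0013, 0.04, 0.0015], [0, 0, 0], 0],
  [[0, 0.05, 0], [0, 0, 0], 0],
  [[0, 0.045, 0], [0, 0, 0], 0],
  [[0, 0.025, 0], [0, 0, 0], 0],
  [[0, 0.006, 0], [0, 0, 0], 0],
  [[0, 0, 0], [0, 0, 0], 0],
  [[0, 0, 0], [0, 0, 0], 0],
])

```text
clock: 3.2
ee_pos: [0.4926, -0.1167, 0.0619]
tool_rot: [-89.9, -0.1, -56.6]
contact_force: [-0.2, 0.1, 1.5]
finger_gap: -0.0001
```

```bash
python3 st.py; python3 - <<'E'
from h import *
for n in("side","top"):
    p,d=imaging.grab_frame(n); np.save(n+"2.npy",d)
    c=p[150:250,250:430] if n=="side" else p[160:300,250:440]
    cv2.imwrite(f"pics/{n}2.png",cv2.resize(c,None,fx=4,fy=4,interpolation=cv2.INTER_CUBIC)[:,:,::-1])
E
```

```text
t 3.2 carX0 -0.0282 Y 0.0006 z 0.0619 rot [-89.91  -0.09 -56.56] F along -0.1 lat 0.2 z 1.5 gap -0.0001 vmax 0.19
```

View pics/side2.png

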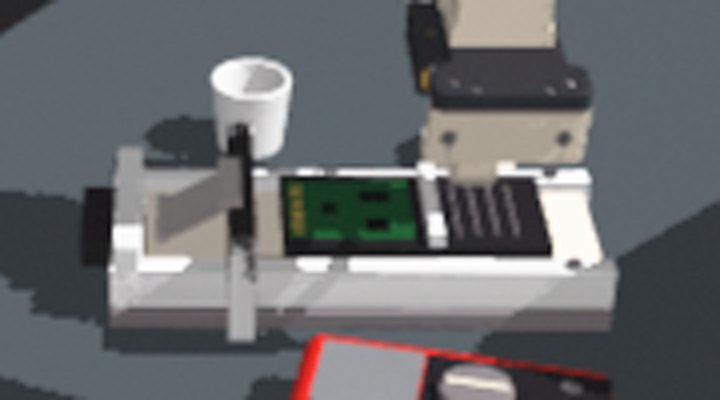

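View pics/top2.png

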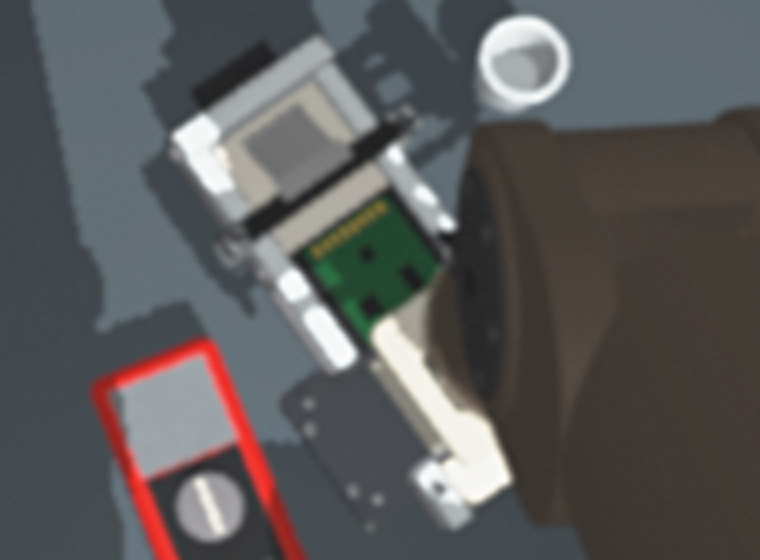

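Emit:
jog_arm([
  [[0, 0.008, -0.002], [0, 0, 0], 0],
  [[0, 0.007, 0], [0, 0, 0], 0],
  [[0, 0.004, 0], [0, 0, 0], 0],
  [[0, 0.002, 0], [0, 0, 0], 0],
  [[0, 0, 0], [0, 0, 0], 0],
  [[0, 0, 0], [0, 0, 0], 0],
])

```text
clock: 4.05
ee_pos: [0.4898, -0.1175, 0.0399]
tool_rot: [-90.0, 0.0, -56.5]
contact_force: [-3.9, -0.3, 10.2]
finger_gap: 0.0003
```

```bash
python3 st.py
```

```text
t 4.05 carX0 -0.0310 Y 0.0015 z 0.0399 rot [-9.003e+01  1.000e-02 -5.654e+01] F along -3.4 lat 1.8 z 10.2 gap 0.0003 vmax 0.17
```

Emit:
jog_arm([
  [[0, 0.003, 0], [0, 0, 0], 0],
  [[0, 0.002, 0], [0, 0, 0], 0],
  [[0, 0, 0], [0, 0, 0], 0],
  [[0, 0, 0], [0, 0, 0], 0],
])

```text
clock: 4.55
ee_pos: [0.49, -0.1176, 0.0352]
tool_rot: [-90.0, -0.0, -56.5]
contact_force: [-4.0, -0.1, 13.0]
finger_gap: 0.0008
```

```bash
python3 st.py;python3 - <<'E'
from fit import *
for n in("side","top"):
    p,d=imaging.grab_frame(n); X,Y,Z=fit(n,d); X0,Y0,Z0=fit(n,np.load(n+"0.npy"))
    k=(abs(X-.035)<.03)&(abs(Y)<.03)&(d>0); print(n,"board z",np.median(Z[k]),np.median(Z0[(abs(X0-.035)<.03)&(abs(Y0)<.03)]))
    c=p[150:250,250:430] if n=="side" else p[160:300,250:440]
    cv2.imwrite(f"pics/{n}3.png",cv2.resize(c,None,fx=4,fy=4,interpolation=cv2.INTER_CUBIC)[:,:,::-1])
E
```

```text
t 4.55 carX0 -0.0309 Y 0.0013 z 0.0352 rot [-9.001e+01 -2.000e-02 -5.654e+01] F along -3.4 lat 2.1 z 13.0 gap 0.0008 vmax 0.15
side board z 0.26514972221676597 0.04208269280739119
top board z 0.03529405382624362 0.04073140465839875
```

View pics/side3.png

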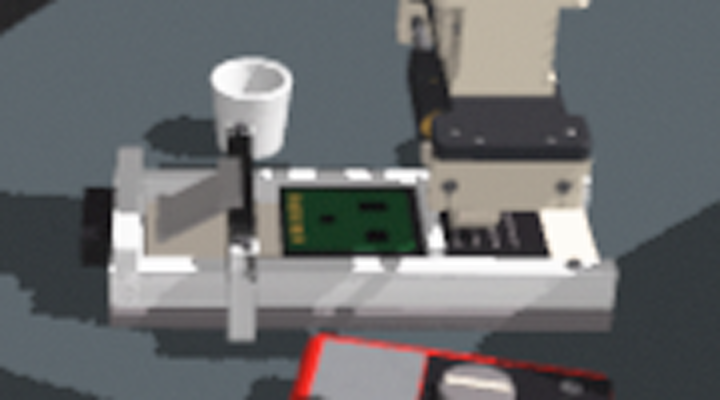

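Emit:
jog_arm([
  [[0, 0.0005, 0.004], [0, 0, 0], 0],
  [[0, 0, 0.004], [0, 0, 0], 0],
  [[0, 0, 0.004], [0, 0, 0], 0],
  [[0, 0, 0], [0, 0, 0], 0],
])

```text
clock: 5.15
ee_pos: [0.5008, -0.1112, 0.0349]
tool_rot: [-90.0, -0.1, -56.5]
contact_force: [-2.1, -1.0, 13.9]
finger_gap: 0.0004
```

```bash
cat > look.py <<'E'
from fit import *
import sys,st
i=sys.argv[1]
for n in("side","top"):
    p,d=imaging.grab_frame(n); np.save(f"{n}{i}.npy",d)
    X,Y,Z=fit(n,d,33.4); 
    g=(p[...,1].astype(int)>p[...,0]+20)&(p[...,1].astype(int)>p[...,2]+15)&(d>0)&(abs(X)<.2)&(abs(Y)<.04)&(Z<.07)
    if g.sum()>20: print(n,"green X",np.percentile(X[g],[3,97]).round(4),"Z",np.median(Z[g]).round(4),g.sum(), "Zslope",np.polyfit(X[g],Z[g],1)[0].round(3))
    c=p[150:250,250:430] if n=="side" else p[160:300,250:440]
    cv2.imwrite(f"pics/{n}{i}.png",cv2.resize(c,None,fx=4,fy=4,interpolation=cv2.INTER_CUBIC)[:,:,::-1])
E
python3 look.py 4
```

```text
t 5.15 carX0 -0.0183 Y 0.0007 z 0.0349 rot [-8.996e+01 -8.000e-02 -5.655e+01] F along -2.3 lat 0.4 z 13.9 gap 0.0004 vmax 0.22
side green X [-0.0909  0.1474] Z 0.0342 623 Zslope 0.089
top green X [-0.0864  0.146 ] Z 0.0332 591 Zslope 0.081
```

View pics/side4.png

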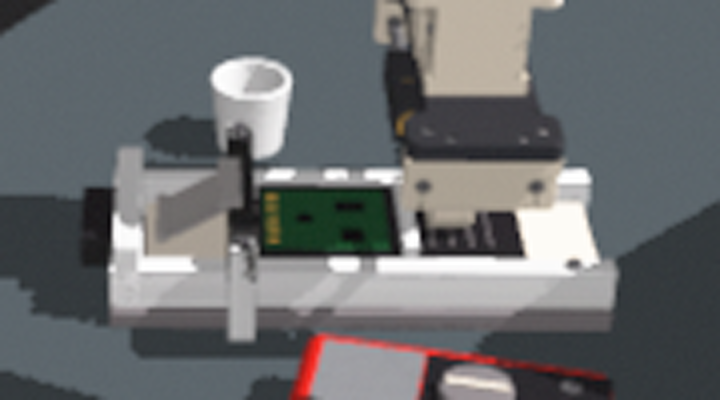

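Emit:
jog_arm([
  [[0, 0, 0.004], [0, 0, 0], 0],
  [[0, 0, 0.004], [0, 0, 0], 0],
  [[0, 0, 0.004], [0, 0, 0], 0],
  [[0, 0, 0], [0, 0, 0], 0],
])

```text
clock: 5.75
ee_pos: [0.5108, -0.1046, 0.0349]
tool_rot: [-90.0, -0.1, -56.5]
contact_force: [-2.1, -1.4, 13.0]
finger_gap: 0.0006
```

```bash
sed -i 's/+20)&/+25)\&(p[...,1]>55)\&/' look.py; python3 look.py 5
```

```text
t 5.75 carX0 -0.0063 Y 0.0007 z 0.0349 rot [-8.996e+01 -8.000e-02 -5.655e+01] F along -2.5 lat 0.0 z 13.0 gap 0.0006 vmax 0.25
side green X [-0.0911  0.1391] Z 0.0331 569 Zslope 0.089
top green X [-0.0921  0.1397] Z 0.0327 619 Zslope 0.08
```

View pics/side5.png

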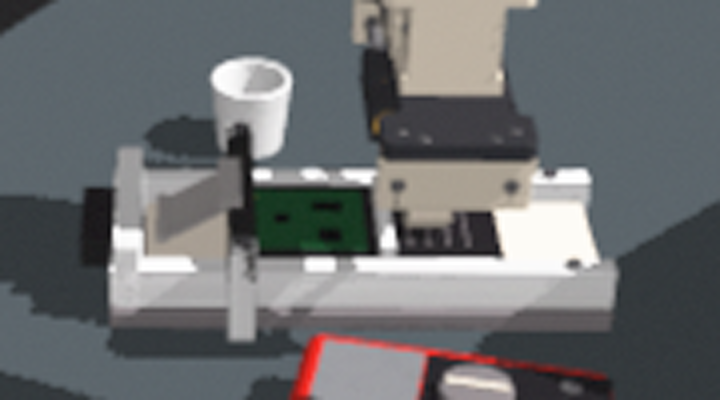

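Emit:
jog_arm([
  [[0, 0, 0.004], [0, 0, 0], 0],
  [[0, 0, 0.005], [0, 0, 0], 0],
  [[0, 0, 0.005], [0, 0, 0], 0],
  [[0, 0, 0.005], [0, 0, 0], 0],
  [[0, 0, 0.005], [0, 0, 0], 0],
  [[0, 0, 0.004], [0, 0, 0], 0],
  [[0, 0, 0], [0, 0, 0], 0],
])

```text
clock: 6.72
ee_pos: [0.5343, -0.0892, 0.035]
tool_rot: [-90.0, -0.1, -56.5]
contact_force: [-1.3, -0.9, 12.8]
finger_gap: 0.0001
```

```bash
python3 look.py 6
```

```text
t 6.72 carX0 0.0218 Y 0.0007 z 0.0350 rot [-8.995e+01 -8.000e-02 -5.654e+01] F along -1.6 lat -0.1 z 12.8 gap 0.0001 vmax 0.28
side green X [-0.0906  0.1076] Z 0.0229 660 Zslope 0.087
top green X [-0.0892  0.1052] Z 0.0217 520 Zslope 0.082
```

View pics/side6.png

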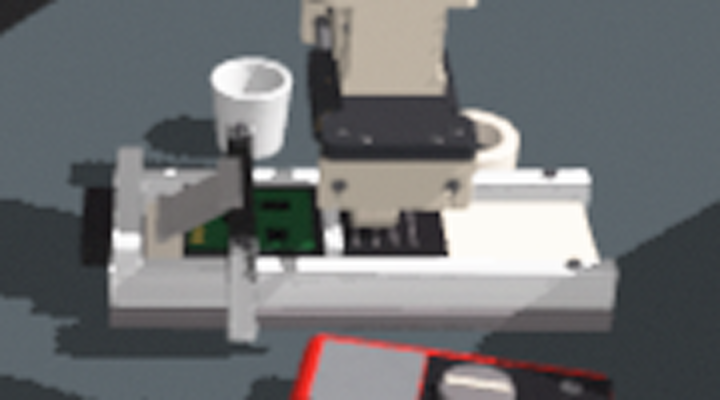

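Emit:
jog_arm([
  [[0, 0, 0.004], [0, 0, 0], 0],
  [[0, 0, 0.004], [0, 0, 0], 0],
  [[0, 0, 0.004], [0, 0, 0], 0],
  [[0, 0, 0.004], [0, 0, 0], 0],
  [[0, 0, 0.004], [0, 0, 0], 0],
  [[0, 0, 0], [0, 0, 0], 0],
])

```text
clock: 7.58
ee_pos: [0.5485, -0.0796, 0.0341]
tool_rot: [-90.2, -0.0, -56.6]
contact_force: [-5.9, -4.1, 9.5]
finger_gap: 0.0005
```

```bash
python3 look.py 7
```

```text
t 7.58 carX0 0.0388 Y 0.0008 z 0.0341 rot [-90.22  -0.   -56.62] F along -7.1 lat -0.2 z 9.5 gap 0.0005 vmax 0.2
side green X [-0.0908  0.1076] Z 0.0218 701 Zslope 0.083
top green X [-0.0846  0.1106] Z 0.0206 499 Zslope 0.056
```

View pics/side7.png

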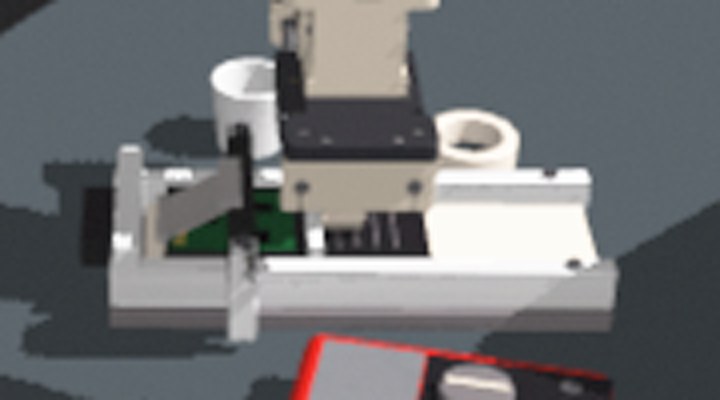

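Emit:
jog_arm([
  [[0, 0.0005, 0.003], [0, 0, 0], 0],
  [[0, 0, 0.003], [0, 0, 0], 0],
  [[0, 0, 0.003], [0, 0, 0], 0],
  [[0, 0, 0.003], [0, 0, 0], 0],
  [[0, 0, 0], [0, 0, 0], 0],
])

```text
clock: 8.3
ee_pos: [0.5588, -0.0723, 0.0334]
tool_rot: [-90.2, 0.0, -56.6]
contact_force: [-5.4, -2.8, 6.3]
finger_gap: 0.0005
```

```bash
python3 look.py 8
```

```text
t 8.3 carX0 0.0514 Y 0.0012 z 0.0334 rot [-9.017e+01  2.000e-02 -5.659e+01] F along -6.1 lat 0.6 z 6.3 gap 0.0005 vmax 0.15
side green X [-0.0906  0.114 ] Z 0.0211 757 Zslope 0.07
top green X [-0.0795  0.1212] Z 0.0197 488 Zslope 0.045
```

View pics/side8.png

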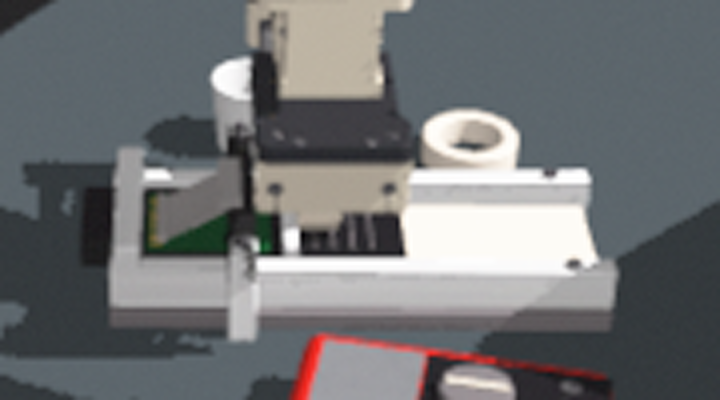

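Emit:
jog_arm([
  [[0, 0.001, 0.002], [0, 0, 0], 0],
  [[0, 0, 0.002], [0, 0, 0], 0],
  [[0, 0, 0.001], [0, 0, 0], 0],
  [[0, 0, 0], [0, 0, 0], 0],
  [[0, 0, 0], [0, 0, 0], 0],
])

```text
clock: 9.02
ee_pos: [0.559, -0.0723, 0.0331]
tool_rot: [-90.6, 0.1, -56.7]
contact_force: [-20.8, -8.3, 30.6]
finger_gap: 0.0004
```

```bash
python3 look.py 9
```

```text
t 9.03 carX0 0.0517 Y 0.0012 z 0.0331 rot [-9.059e+01  8.000e-02 -5.671e+01] F along -22.0 lat 4.5 z 30.6 gap 0.0004 vmax 0.07
side green X [-0.09    0.1119] Z 0.0208 751 Zslope 0.071
top green X [-0.0782  0.1205] Z 0.0195 472 Zslope 0.045
```

View pics/side9.png

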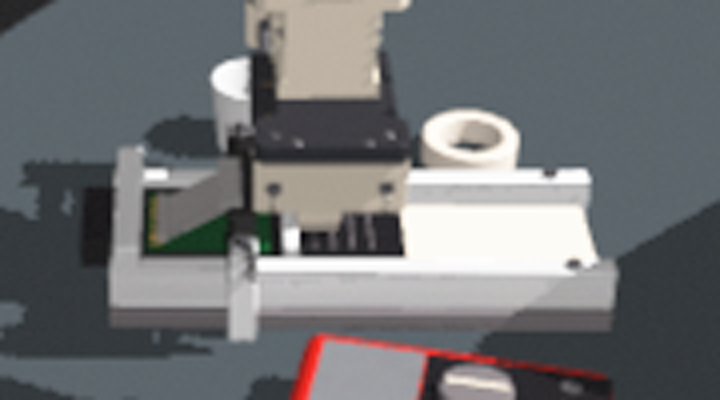

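```bash
cat > edge.py <<'E'
from fit import *
import sys
for i in sys.argv[1:]:
  for n in("side","top"):
    d=np.load(f"{n}{i}.npy");X,Y,Z=fit(n,d,33.4)
    r=[]
    for x0 in np.arange(-.02,.13,.003):
        s=(d>0)&(abs(X-x0)<.0015)&(abs(Y+0.0)<.033)&(Z<.062)
        if s.sum()>2: r.append((round(x0*1000),round(np.median(Z[s])*1000,1),int(s.sum())))
    print(i,n,r)
E
python3 edge.py 9
```

```text
9 side [(-20, np.float64(20.9), 17), (-17, np.float64(20.7), 17), (-14, np.float64(20.3), 18), (-11, np.float64(20.0), 16), (-8, np.float64(20.1), 20), (-5, np.float64(20.6), 15), (-2, np.float64(20.7), 16), (1, np.float64(20.3), 18), (4, np.float64(21.8), 3), (7, np.float64(32.9), 15), (10, np.float64(32.7), 16), (13, np.float64(32.2), 15), (16, np.float64(32.4), 15), (19, np.float64(32.6), 16), (22, np.float64(32.2), 15), (25, np.float64(32.4), 17), (28, np.float64(32.8), 15), (31, np.float64(32.0), 16), (34, np.float64(32.4), 15), (37, np.float64(32.5), 16), (40, np.float64(32.2), 12), (43, np.float64(33.5), 15), (46, np.float64(34.0), 17), (49, np.float64(32.9), 15), (52, np.float64(33.6), 18), (55, np.float64(33.1), 13), (58, np.float64(33.1), 15), (61, np.float64(33.5), 14), (64, np.float64(40.3), 11), (67, np.float64(40.8), 18), (70, np.float64(38.7), 16), (73, np.float64(32.3), 17), (76, np.float64(32.9), 17), (79, np.float64(32.9), 19), (82, np.float64(32.4), 11), (85, np.float64(56.0), 11), (88, np.float64(56.5), 27), (91, np.float64(56.3), 18), (94, np.float64(58.7), 30), 
[... 247 characters left out ...]
(40.7), 20), (124, np.float64(40.2), 33), (127, np.float64(38.4), 17)]
9 top [(-20, np.float64(18.6), 16), (-17, np.float64(19.1), 17), (-14, np.float64(19.5), 17), (-11, np.float64(18.4), 17), (-8, np.float64(19.4), 19), (-5, np.float64(18.6), 19), (-2, np.float64(19.2), 20), (1, np.float64(18.9), 19), (4, np.float64(19.5), 21), (7, np.float64(31.2), 20), (10, np.float64(30.8), 20), (13, np.float64(32.0), 17), (16, np.float64(30.7), 14), (19, np.float64(30.8), 7), (106, np.float64(32.4), 5), (109, np.float64(46.6), 20), (112, np.float64(43.2), 23), (115, np.float64(42.7), 24), (118, np.float64(41.5), 26), (121, np.float64(39.9), 26), (124, np.float64(37.3), 28), (127, np.float64(36.0), 28)]
```

Emit:
jog_arm([
  [[0, -0.0007, 0.0005], [0, 0, 0], 0],
  [[0, 0, 0.001], [0, 0, 0], 0],
  [[0, 0, 0], [0, 0, 0], 0],
  [[0, 0, 0], [0, 0, 0], 0],
])

```text
clock: 9.62
ee_pos: [0.5591, -0.0723, 0.0332]
tool_rot: [-90.7, 0.1, -56.7]
contact_force: [-21.3, -12.0, 27.9]
finger_gap: 0.0006
```

```bash
python3 look.py 10; python3 edge.py 10 | cut -c1-900
```

```text
t 9.62 carX0 0.0517 Y 0.0011 z 0.0332 rot [-90.71   0.1  -56.75] F along -24.4 lat 1.7 z 27.9 gap 0.0006 vmax 0.14
side green X [-0.0901  0.114 ] Z 0.0209 766 Zslope 0.069
top green X [-0.0781  0.1206] Z 0.0197 469 Zslope 0.044
10 side [(-20, np.float64(20.5), 16), (-17, np.float64(20.7), 17), (-14, np.float64(20.9), 16), (-11, np.float64(20.2), 17), (-8, np.float64(20.9), 17), (-5, np.float64(20.4), 16), (-2, np.float64(19.8), 17), (1, np.float64(20.4), 17), (4, np.float64(20.8), 4), (7, np.float64(32.7), 14), (10, np.float64(33.1), 19), (13, np.float64(32.4), 17), (16, np.float64(32.7), 17), (19, np.float64(32.5), 17), (22, np.float64(32.9), 16), (25, np.float64(32.3), 19), (28, np.float64(32.7), 15), (31, np.float64(32.0), 19), (34, np.float64(31.9), 16), (37, np.float64(32.3), 16), (40, np.float64(32.2), 13), (43, np.float64(33.1), 15), (46, np.float64(34.6), 19), (49, np.float64(33.1), 16), (52, np.float64(33.2), 18), (55, np.float64(33.4), 12), (58, np.float64(33.1), 19), (61, np.float64(32.5), 13), (64, np.float64(40.6), 12), (67, np.float64(40.2), 15), (70, np.float64(39.1), 15), (73, np.float64(32.2), 
10 top [(-20, np.float64(20.3), 17), (-17, np.float64(18.9), 16), (-14, np.float64(19.7), 18), (-11, np.float64(19.4), 18), (-8, np.float64(19.5), 19), (-5, np.float64(18.9), 19), (-2, np.float64(18.9), 20), (1, np.float64(19.1), 18), (4, np.float64(19.7), 21), (7, np.float64(30.9), 20), (10, np.float64(30.7), 20), (13, np.float64(31.1), 20), (16, np.float64(31.0), 16), (19, np.float64(30.5), 7), (109, np.float64(45.9), 17), (112, np.float64(44.5), 23), (115, np.float64(43.4), 25), (118, np.float64(40.6), 24), (121, np.float64(39.7), 26), (124, np.float64(38.1), 28), (127, np.float64(35.5), 27)]
```

Emit:
jog_arm([
  [[0, 0, -0.002], [0, 0, 0], 0],
  [[0, 0, -0.0015], [0, 0, 0], 0],
  [[0, 0, 0], [0, 0, 0], 0],
])

```text
clock: 10.1
ee_pos: [0.559, -0.0724, 0.0332]
tool_rot: [-90.4, 0.0, -56.7]
contact_force: [-12.0, -6.8, 17.0]
finger_gap: 0.0003
```

```bash
python3 st.py
```

```text
t 10.1 carX0 0.0516 Y 0.0011 z 0.0332 rot [-9.040e+01  5.000e-02 -5.667e+01] F along -13.8 lat 0.9 z 17.0 gap 0.0003 vmax 0.19
```

Emit:
jog_arm([
  [[0, 0, -0.0015], [0, 0, 0], 0],
  [[0, 0, -0.001], [0, 0, 0], 0],
  [[0, 0, 0], [0, 0, 0], 0],
])

```text
clock: 10.48
ee_pos: [0.559, -0.0724, 0.0333]
tool_rot: [-90.2, 0.0, -56.6]
contact_force: [-5.6, -3.4, 8.7]
finger_gap: 0.0004
```

```bash
python3 st.py
```

```text
t 10.47 carX0 0.0515 Y 0.0011 z 0.0333 rot [-9.019e+01  1.000e-02 -5.661e+01] F along -6.6 lat 0.2 z 8.7 gap 0.0004 vmax 0.15
```

Emit:
jog_arm([
  [[0, -0.001, -0.0008], [0, 0, 0], 0],
  [[0, -0.001, -0.0005], [0, 0, 0], 0],
  [[0, 0, 0], [0, 0, 0], 0],
])

```text
clock: 10.85
ee_pos: [0.5589, -0.0723, 0.0351]
tool_rot: [-90.1, 0.0, -56.6]
contact_force: [-3.7, -5.1, 1.6]
finger_gap: 0.0003
```

```bash
python3 st.py
```

```text
t 10.85 carX0 0.0516 Y 0.0012 z 0.0351 rot [-9.008e+01  1.000e-02 -5.657e+01] F along -5.8 lat -2.2 z 1.6 gap 0.0003 vmax 0.09
```

Nearly unloaded; ease off the ledge, then rise.

Emit:
jog_arm([
  [[0, -0.002, -0.001], [0, 0, 0], 0],
  [[0, -0.003, -0.002], [0, 0, 0], 0],
  [[0, -0.004, -0.001], [0, 0, 0], 0],
  [[0, -0.01, 0], [0, 0, 0], 0],
  [[0, -0.03, 0], [0, 0, 0], 0],
  [[0, -0.05, 0], [0, 0, 0], 0],
  [[0, -0.05, 0], [0, 0, 0], 0],
  [[0, -0.03, 0], [0, 0, 0], 0],
  [[0, 0, 0], [0, 0, 0], 0],
])

```text
clock: 11.98
ee_pos: [0.5578, -0.0736, 0.2179]
tool_rot: [-89.7, -0.2, -56.5]
contact_force: [0.3, 0.1, 0.3]
finger_gap: 0.0003
```

```bash
python3 look.py 11; python3 edge.py 0 11 | sed 's/np.float64//g'
```

```text
t 11.97 carX0 0.0500 Y 0.0007 z 0.2179 rot [-89.72  -0.21 -56.53] F along 0.3 lat -0.0 z 0.3 gap 0.0003 vmax 3.05
side green X [-0.0893  0.1554] Z 0.024 1022 Zslope 0.104
top green X [-0.089   0.1542] Z 0.0221 1409 Zslope 0.113
0 side [(-20, (41.1), 30), (-17, (41.4), 26), (-14, (42.0), 13), (-11, (49.3), 25), (-8, (49.4), 28), (-5, (47.4), 38), (-2, (41.6), 26), (1, (41.3), 27), (4, (41.9), 24), (7, (41.7), 27), (10, (42.1), 21), (13, (42.2), 27), (16, (42.2), 25), (19, (41.7), 26), (22, (42.2), 22), (25, (42.2), 26), (28, (42.2), 26), (31, (41.3), 25), (34, (42.1), 27), (37, (41.8), 25), (40, (41.8), 25), (43, (42.1), 23), (46, (42.2), 26), (49, (41.8), 21), (52, (42.0), 26), (55, (41.8), 27), (58, (42.2), 25), (61, (42.0), 28), (64, (41.8), 22), (67, (41.8), 26), (70, (40.8), 29), (73, (29.7), 24), (76, (29.8), 23), (79, (29.8), 22), (82, (30.2), 20), (85, (55.1), 10), (88, (56.5), 26), (91, (57.0), 18), (94, (58.6), 30), (97, (58.1), 21), (100, (49.6), 44), (103, (56.0), 32), (106, (31.5), 23), (109, (47.8), 38), (112, (45.3), 20), (115, (43.7), 39), (118, (42.9), 19), (121, (40.
[... 1611 characters left out ...]
6.5), 14), (88, (56.9), 27), (91, (56.7), 18), (94, (59.1), 31), (97, (58.9), 19), (100, (49.1), 44), (103, (56.7), 31), (106, (49.7), 21), (109, (48.4), 42), (112, (46.5), 19), (115, (46.0), 39), (118, (44.4), 18), (121, (43.5), 19), (124, (40.7), 34), (127, (41.2), 17)]
11 top [(-20, (21.6), 41), (-17, (21.5), 40), (-14, (21.5), 41), (-11, (21.6), 41), (-8, (21.3), 40), (-5, (21.5), 40), (-2, (22.1), 41), (1, (22.3), 39), (4, (22.5), 42), (7, (32.9), 39), (10, (33.7), 39), (13, (34.2), 40), (16, (33.5), 39), (19, (33.9), 29), (22, (34.3), 27), (25, (34.0), 9), (109, (49.0), 4), (112, (46.6), 20), (115, (44.5), 18), (118, (42.9), 21), (121, (42.1), 24), (124, (40.2), 23), (127, (38.8), 22)]
```

View pics/side11.png

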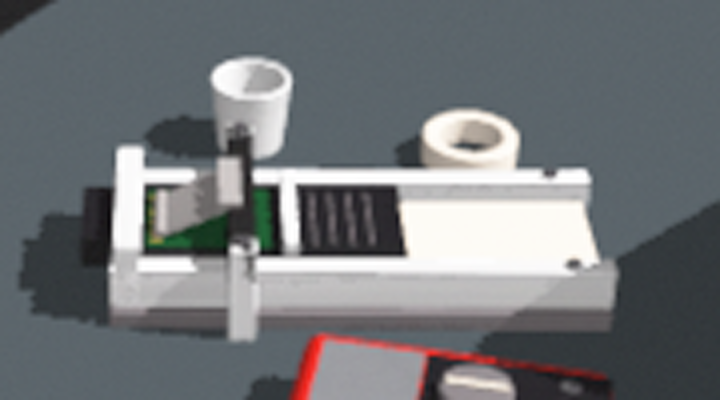

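View pics/top11.png

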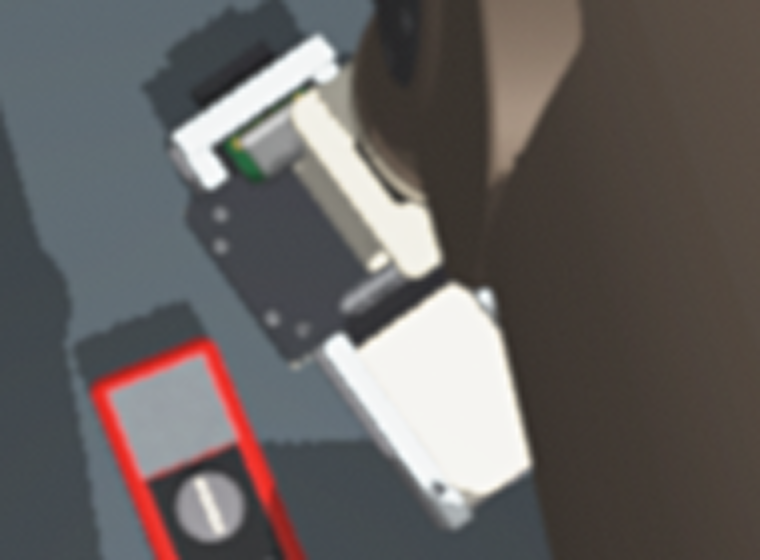

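Emit:
jog_arm([
  [[0, -0.03, 0], [0, 0, 0], 0],
  [[0, 0, 0], [0, 0, 0], 0],
  [[0, 0, 0], [0, 0, 0], 0],
  [[0, 0, 0], [0, 0, 0], 0],
])

```text
clock: 12.58
ee_pos: [0.5554, -0.0738, 0.2432]
tool_rot: [-90.1, 0.1, -56.5]
contact_force: [-1.0, -0.4, 0.3]
finger_gap: 0.0005
```

```bash
python3 look.py 12; python3 - <<'E'
from fit import *
for i in(0,3,9,11,12):
    try:d=np.load(f"side{i}.npy")
    except: continue
    X,Y,Z=fit("side",d,33.4)
    zt=np.median(Z[(d>0)&(abs(X-(-.05 if i==0 else .025))<.01)&(abs(Y)<.03)])
    b=(d>0)&(abs(Y)<.03)&(abs(Z-zt)<.005)
    print(i,"deck z",zt,"rear edge X",np.percentile(X[b],[0.3,1]).round(4))
    s=(d>0)&(abs(Y)<.03)&(Z>.045)&(Z<.053)&(abs(X-.152)<.012); print("stop face X",np.percentile(X[s],[.5,2]).round(4))
for t in("meter","tape","pot","carrier"):
    r=finder.cut_out(t,"side")[0]; m=np.load(f"m_side_{t}.npy"); print(t,r["conf"],r["xy"],(m&r["pixels"]).sum()/(m|r["pixels"]).sum())
E
```

```text
t 12.57 carX0 0.0478 Y 0.0018 z 0.2432 rot [-9.010e+01  7.000e-02 -5.654e+01] F along -1.0 lat 0.2 z 0.3 gap 0.0005 vmax 0.3
side green X [-0.089   0.1554] Z 0.024 1030 Zslope 0.104
top green X [-0.091   0.1546] Z 0.0222 1216 Zslope 0.113
0 deck z 0.04149782580122696 rear edge X [-0.0691 -0.0675]
stop face X [0.1455 0.1456]
9 deck z 0.26468611155724914 rear edge X [0.0148 0.0149]
stop face X [0.1455 0.1456]
11 deck z 0.38404994774706414 rear edge X [0.0126 0.0126]
stop face X [0.1455 0.1456]
12 deck z 0.036867692043994094 rear edge X [0.0062 0.007 ]
stop face X [0.1456 0.1457]
meter 0.83 [360.0, 254.3] 0.9662328526204713
tape 0.54 [365.2, 185.1] 0.8541666666666666
pot 0.66 [312.7, 172.7] 0.907563025210084
carrier 0.9 [324.8, 206.0] 0.3305921052631579
```

```bash
python3 -c "
from plant import close_job
print(close_job())"
```

```text
the job is handed in; nothing more can be done
None
```

The carrier is loaded: it sits home against the end stop, under the gate bar and the leaf spring. The job was handed in at about 12.7 s, with the closed hand about 0.2 m clear above the dock.

- **Press and push:** I pressed the deck at the press spot about 7 mm down at 13 N, before the nose reached the gate. Keeping it down, I pushed along the channel; the fingertip slipped forward on the deck when the leaf engaged. At the end stop the carrier did not move under about 24 N. I then eased the load off in small steps and lifted clear.
- **Home position:** After release, the rear edge was at 6.2 mm on my measuring axis, so the 140 mm plate puts the nose at about 146 mm. The stop face measured 145.6 mm, so they agree within camera accuracy (about 2 mm). The carrier stayed level and did not spring back.
- **Bystanders:** The meter, tape and pot detections stayed within about 2–3 pixels of the start (mask overlap 0.97, 0.85 and 0.91), and I saw no contact with them.
- **Checks that failed or were limited:**
  - My green-board position check picked up other pixels, so I ignored it and used the plate edges instead.
  - The arm hid most of the dock from the top camera at the end, so the final position comes mainly from the side camera.
  - The leaf angle was not measured; I only saw the leaf resting on the board.

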